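# Clamp a camera head to the ratchet's set torque

## Task

Lift the camera head out of its carrier, lay it lens up and lengthways on the bed of the bench clamp, midway across its width between the jaws, and let go of it. (The carrier only lets you hold it by its two ends and the clamp only by its two sides, so put it down on the bare table in between and take it again the other way.) Then turn the clamp's ratchet knob clockwise, regripping as needed, until the jaws hold the camera head and the knob slips: let it slip for two or three clicks, never more than half a turn in all, keep the camera head lens up throughout, and leave everything else on the table where it is.

Things in the scene. Friction and masses are not known exactly. Their poses are not given: they have to be found in the camera images.
- camera_head: Aluminium camera head, a block 64 (own x) x 40 (own y) x 38 (own z) mm, about 0.25 kg, black grooves round it near both ends, a round lens on top. Origin: centre of its underside; z up. Loose. It starts in the carrier, its x along the carrier's x. Either way round is good. It may slide on the bed.
- carrier: Grey carrier, fixed. Origin: on the table under its centre. Floor 80 (x) x 72 (y) mm, 8 mm thick; on it two cheeks 64 mm long (x), 9 mm thick, 44 mm apart, up to 47 mm above the table, cover the camera head's two long sides. Its ends (x) are open. In it the camera head's underside is 8 mm and its top 46 mm above the table.
- clamp: Bench clamp, dark base plate with blue blocks, fixed. Origin: on the table under the white bed; own x points from the knob to the fixed jaw, along the jaws' travel. Base plate x -128 to +59 mm, y +-45 mm, 12 mm thick. Fixed jaw: face at x = +36 mm, 60 mm wide, top 48 mm above the table. The sides (y) between the jaws are open.
- moving_jaw: Steel moving jaw with a black rubber face, 56 mm wide, top 50 mm above the table. Origin: at the clamp's origin when fully slack, moving along the clamp's x with the jaw; the face is at own x = -42 mm. It starts 1.8 to 4.5 mm along. One radian of the knob, clockwise from above, moves it 6 mm; it holds the camera head at about 14 mm, and stays where it is left. Limits -2 and 20 mm.
- bed (a point): Point on top of the white bed, 18 mm above the table, at the clamp's x = y = 0, 36 mm from the fixed jaw's face. The bed is 50 mm wide (y) and runs from x = -38 to +34 mm.
- knob_top (a point): Centre of the top of the ratchet knob, on its vertical axis, 90 mm above the table, at x = -96 mm in the clamp's frame. The knob is round, black, knurled, 42 mm across, free all round from 57 to 90 mm above the table; below it is a blue housing, x -126 to -66 mm, y +-31 mm, top 52 mm above the table.
- clear_patch (a point): Point on bare table, always clear for 60 mm all round: a good place to put the camera head down and take it again. It never moves. Further left (y from about 0 to 80 mm) the microscope's black cord, 7 mm thick, lies on the table towards the robot.
- ratchet_knob (a joint): How far the knob has slipped on its spindle, rad, clockwise from above positive, 0 at the start. While the jaw can move, the knob drives it (0.15 N m) and this stays; once the jaws hold the camera head (or at the jaw's limits) the knob slips at a steady 0.22 N m, about 10 N on the camera head, and this grows. 24 clicks a turn, 0.26 rad each. Turned backwards it opens the jaw.
- bench_timer: White bench timer, 58 x 66 x 20 mm. A bystander, to be left alone. Origin: under its centre, on the table.
- marker_pen: Black and blue felt marker lying down, 116 x 10 x 11 mm. A bystander, to be left alone. Origin: under its centre, on the table.
- label_tape: Roll of green tape lying flat, 62 x 71 x 19 mm. A bystander, to be left alone. Origin: under its centre, on the table.
- blower: Black rubber air blower with red nozzle, standing, 43 x 43 x 102 mm. A bystander, to be left alone. Origin: under its centre, on the table.
- tally_counter: Round cream hand tally counter, 44 x 54 x 27 mm. A bystander, to be left alone. Origin: under its centre, on the table.
- sample_bottle: Small bottle with black ribbed cap, standing, 33 x 33 x 66 mm. A bystander, to be left alone. Origin: under its centre, on the table.

How it is judged:
On the way, in this order (a step that is already met when the one before it is completed fails the run):
1. the camera head lies lens up on the clamp's bed between the jaws, released, the ratchet not yet slipped (x of camera_head in the frame of clamp between -0.012 and 0.012 m and y of camera_head in the frame of clamp between -0.012 and 0.012 m and z of camera_head in the frame of clamp between 0.014 and 0.021 m and angle between camera_head's own z axis and vertical below 0.1 rad and contact force between the fingers and camera_head below 0.3 N and value of joint ratchet_knob below 0.3 rad), for 0.1 s.
2. the jaws hold the camera head and the ratchet knob has slipped (x of camera_head in the frame of clamp between -0.012 and 0.012 m and y of camera_head in the frame of clamp between -0.012 and 0.012 m and z of camera_head in the frame of clamp between 0.014 and 0.021 m and angle between camera_head's own z axis and vertical below 0.1 rad and value of joint ratchet_knob above 0.4 rad and contact force between camera_head and moving_jaw above 2 N and angle between the x axis of camera_head and the x axis of clamp, either way round below 0.1 rad), for 0.1 s.
At the end, for the whole second after the job is handed in: Camera head lens up (0.1 rad) on the bed, within 12 mm of the clamp's centre line and 10 mm of the bed point along it, its x along the clamp's x (either way, 0.1 rad), at rest, the moving jaw pressing it with over 2 N; the knob has slipped over 0.4 rad and under half a turn (x of camera_head in the frame of clamp between -0.01 and 0.01 m and y of camera_head in the frame of clamp between -0.012 and 0.012 m and z of camera_head in the frame of clamp between 0.014 and 0.021 m and angle between camera_head's own z axis and vertical below 0.1 rad and value of joint ratchet_knob between 0.4 and 3.14 rad and contact force between camera_head and moving_jaw above 2 N and angle between the x axis of camera_head and the x axis of clamp, either way round below 0.1 rad and linear speed of camera_head below 0.01 m/s); the robot touches nothing.
It fails at once if the ratchet slipped by more than half a turn (value of joint ratchet_knob above 3.14 rad).
It fails at once if the camera head tipped over by more than 0.6 rad (angle between camera_head's own z axis and vertical above 0.6 rad).
It fails at once if one of the other things on the table moved by more than 20 mm (distance of any of bench_timer, marker_pen, label_tape, blower, tally_counter, sample_bottle from where it was at the start of the episode above 0.02 m).
It also fails if it takes over 72 s, if anything falls off the work surface, if the arm or the gripper's body presses on something with over 40 N, if the wrist force passes 120 N, or if a joint passes its speed limit or range.

## Robot

A 7-joint arm with a two-finger parallel gripper is mounted at the origin on a cart in front of the work surface, level with it; the furniture and walls round the work are solid. World frame = base frame: x ahead of the robot, y to its left, z up, the work surface at z = 0. Lengths are in m, angles in rad, forces in N, time in s.
With the tool pointing down it reaches from about 0.4 to 0.85 m from the base axis. Payload 10.4 kg.
Tool frame: the origin (TCP) lies midway between the tips of the shut fingers; the grasp point (between the pads) lies 19 mm behind it (manip.grasp_offset is the distance from the TCP to the grasp point, in m); z points along the fingers, y is the line along which they close (so a half turn about z gives the same grasp; the last joint's range is limited). The gripper opens to 85 mm and grips with 20 to 120 N. Pads are 22 mm wide; open, the fingers measure 114 mm over their backs; the gripper's body (76 mm by 85 mm) begins 54 mm behind the grasp point. The pads swing forward as they close: fully open they stand 13 mm farther back than shut.
Start: joints at [1.077, 0.332, -0.065, 1.46, 0.022, 1.35, -0.088], TCP at [0.284, -0.557, 0.231] pointing down, gripper open.
Joint ranges: [-2.6, 2.6], [-0.5, 2.12], [-1.47, 1.34], [0.16, 2.42], [-1.27, 4.41], [0.06, 2.06], [-2.6, 2.6]. Speed limits (rad/s): [2.22, 2.22, 2.79, 2.79, 3.14, 3.14, 3.14].

## Interface

Orientations are given as a unit quaternion [x, y, z, w].
In Python, from workcell import manip, vision, get_obs gives the robot as it stands (manip), with the cameras (vision) and the readings as plain functions.
- The arm moves only by the shell command python3 jog.py FILE [FORCE], which reads ROWS from the file FILE. ROWS is a JSON list of rows, 1 to 20 of them, each of 7 numbers: a rotation vector rx, ry, rz in rad, then dx, dy, dz in m, then the opening from 0.0 (shut) to 1.0 (fully open); each row is the pose to reach, as a shift and turn from the pose commanded when the command began, along the tool's axes at that moment; what a row does not reach only later rows make up. A row lasts 1/8 s, in which the tool goes at most 0.0625 m and 0.188 rad, less where a joint would pass 70% of its speed; a pose out of reach is approached as far as the arm can. The fingers move at their own pace and stop on an object; FORCE is the grip in N (left out, the last holds). Time passes only in rows, so rows that do not move let the fingers close. It prints the time, the measured TCP pose, the force, the opening and the grip force at its end. Input that does not fit is refused with a message, and nothing moves.
- get_obs(): the state, without advancing time (a new reading comes with each control period).
- vision.camera(name): name is "scene" or "side" or "wrist"; returns the picture (480x640x3 uint8, blue, green, red); there is no depth.
- vision.calibration(name): a dict with "fx", "fy", "cx", "cy" (pixels), "world_from_camera" (4x4, takes a point from camera to world coordinates); the wrist camera has in their place "tool_from_camera" (4x4, takes a point from camera to tool coordinates, whose origin is the TCP and whose axes are the flange's). Camera axes: x right, y up, looking along -z (the intrinsics and any distortion apply to the point x, -y, -z); pixel columns grow to the right and rows downward; lengths in m; the calibration is good to about 2 mm. A picture is of the moment at which its call begins: read the wrist's pose just before it. calibration takes no time and is no camera call.
- manip.hand_in(): hands the job in; it is judged then, once.
The state is a dict: "clock": time; "joint_pos": joint angles; "joint_velocities": joint speeds; "tau": joint torques, N m; "position": TCP position; "ee_rot": TCP orientation; "ft_force": force on the tool from outside, world axes, zero at the start; "torque": the same for the moment, N m; "grip_width": opening from 0.0 (shut) to 1.0 (fully open); "grasp_force": force on a finger pad.
Only numpy, scipy, OpenCV 4.12 (cv2) and the standard library are available. Lean on these libraries where they do the work, as an engineer would, in place of code of your own. Each camera call takes 0.05 s, during which the arm holds its last target. There are 200 camera calls.

## Working session

There is one attempt and no reset: what is moved stays moved. The work goes in short steps, Python scripts to look and compute and a shell command to move; the robot and the scene stay as the last step left them, time stands still between calls to the robot, and variables do not carry over. Pictures are saved under pics/ and viewed, at most 11 in all, crops included, and the job is handed in when it is done.

```bash
ls; mkdir -p pics; python3 - <<'E'
from workcell import manip, vision, get_obs
import cv2, numpy as np
np.set_printoptions(precision=4,suppress=True)
o=get_obs();print(o)
for n in("scene","side","wrist"):
    cv2.imwrite(f"pics/{n}0.png",vision.camera(n));print(n,vision.calibration(n))
print(manip.grasp_offset)
E
```

```text
jog.py
pics
workcell.py
{'clock': 0.0, 'joint_pos': array([ 1.0774,  0.3329, -0.0647,  1.4609,  0.0216,  1.3499, -0.0885]), 'joint_velocities': array([ 0.0011, -0.    , -0.001 , -0.0007, -0.0006, -0.0001, -0.0013]), 'tau': array([  0.0006, -62.5445,   0.0491, -39.1605,   0.0163,   0.0098,
         0.    ]), 'position': array([ 0.2833, -0.5567,  0.2305]), 'ee_rot': array([ 0.9724,  0.2332, -0.0002, -0.0007]), 'ft_force': array([-0.3877,  0.201 , -0.2332]), 'torque': array([ 0.0074, -0.0157, -0.0055]), 'grasp_force': 0.0, 'grip_width': 1.0003602609949764}
scene {'fx': 495.53727046664255, 'fy': 495.53727046664255, 'cx': 330.7641266947307, 'cy': 239.38568254904243, 'world_from_camera': array([[-0.692 ,  0.5159, -0.505 , -0.0903],
       [-0.7219, -0.497 ,  0.4816,  0.5848],
       [-0.0025,  0.6978,  0.7163,  1.0333],
       [ 0.    ,  0.    ,  0.    ,  1.    ]])}
side {'fx': 595.3071628924318, 'fy': 595.3071628924318, 'cx': 315.31820099183705, 'cy': 241.3130247621033, 'world_from_camera': array([[ 0.973 , -0.178 ,  0.1469,  0.7742],
       [ 0.2306,  0.7213, -0.6531, -0.9882],
       [ 0.0103,  0.6694,  0.7429,  1.1533],
       [ 0.    ,  0.    ,  0.    ,  1.    ]])}
wrist {'fx': 342.6483939141103, 'fy': 342.6483939141103, 'cx': 319.9485555682111, 'cy': 239.1873558004693, 'tool_from_camera': array([[ 0.0003,  0.9455,  0.3255,  0.0843],
       [ 1.    , -0.0005,  0.0005, -0.0004],
       [ 0.0006,  0.3255, -0.9455, -0.1427],
       [ 0.    ,  0.    ,  0.    ,  1.    ]])}
0.0187
```

View pics/scene0.png

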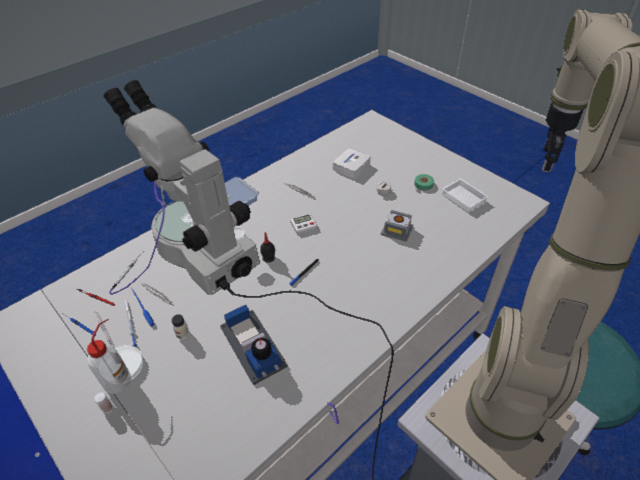

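View pics/side0.png

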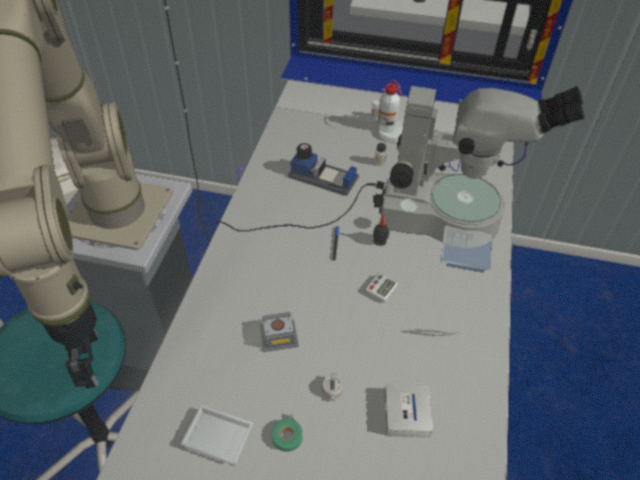

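The scene shows the carrier near (397,223) and the clamp near (255,343), with the knob at (262,345). In the side view the carrier is near (279,330) and the knob near (304,150). I'll enlarge these areas.

```bash
cat > h.py <<'E'
import numpy as np, cv2
from workcell import manip, vision, get_obs
from scipy.spatial.transform import Rotation as R
np.set_printoptions(precision=4,suppress=True)
def ray(c,u,v,T=None):
    k=vision.calibration(c); T=k["world_from_camera"] if T is None else T
    d=T[:3,:3]@np.array([(u-k["cx"])/k["fx"],-(v-k["cy"])/k["fy"],-1]); return T[:3,3],d
def onz(c,u,v,z,T=None):
    p,d=ray(c,u,v,T); return p+d*(z-p[2])/d[2]
def wristT():
    o=get_obs(); T=np.eye(4); T[:3,:3]=R.from_quat(o["ee_rot"]).as_matrix(); T[:3,3]=o["position"]
    return T@vision.calibration("wrist")["tool_from_camera"]
E
python3 - <<'E'
import cv2,numpy as np
s=cv2.imread("pics/scene0.png");d=cv2.imread("pics/side0.png")
def c(i,u,v,w,h): return cv2.resize(i[v:v+h,u:u+w],(400,300),interpolation=cv2.INTER_CUBIC)
cv2.imwrite("pics/c0.png",np.vstack([np.hstack([c(s,370,200,56,42),c(d,250,305,56,42)]),np.hstack([c(s,205,300,112,84),c(d,275,125,100,75)])]))
E
```

```text
(no output)
```

View pics/c0.png

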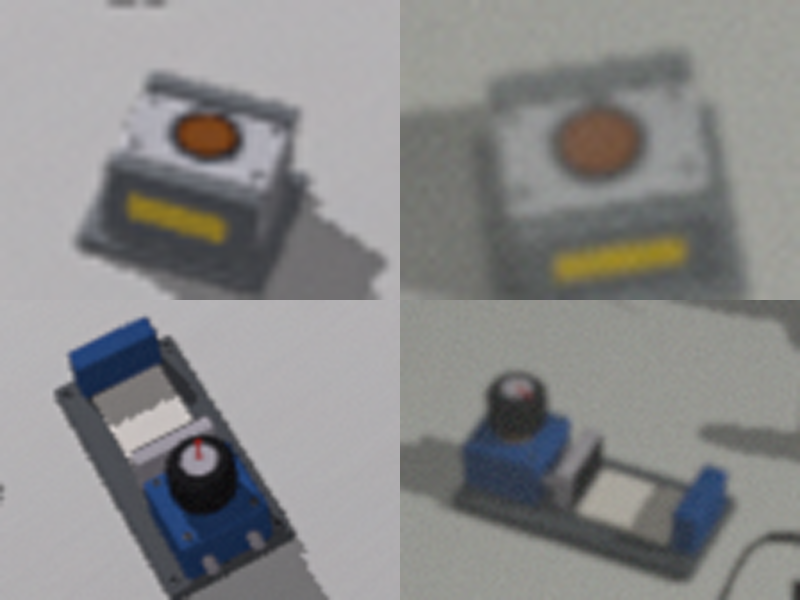

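```bash
python3 - <<'E'
from h import *
S=lambda u,v,z:onz("scene",370+u/7.143,200+v/7.143,z)
D=lambda u,v,z:onz("side",250+(u-400)/7.143,305+v/7.143,z)
print("lens",S(207,135,.046),D(598,143,.046))
for f,a,b in((S,(150,75),(298,110)),(D,(490,80),(688,55)),(S,(110,158),(275,185))):
    p,q=f(*a,.047),f(*b,.047);d=q-p;print("cheek",p,q,np.linalg.norm(d),np.arctan2(d[1],d[0]))
S=lambda u,v,z:onz("scene",205+u/3.571,300+(v-300)/3.571,z)
D=lambda u,v,z:onz("side",275+(u-400)/4,125+(v-300)/4,z)
print("knob",S(200,458,.09),D(516,385,.09))
c=[S(*x,.012) for x in((62,392),(168,338),(293,540),(178,596))];print("plate",np.array(c),np.mean(c,0))
for i in range(4):
    d=c[i]-c[i-1];print(np.linalg.norm(d),np.arctan2(d[1],d[0]))
a,b=D(456,500,.012),D(688,578,.012);d=b-a;print("side front edge",a,b,np.linalg.norm(d),np.arctan2(d[1],d[0]))
E
```

```text
lens [ 0.5284 -0.2786  0.046 ] [ 0.5318 -0.2782  0.046 ]
cheek [ 0.5676 -0.2882  0.047 ] [ 0.5117 -0.3158  0.047 ] 0.06231638969417048 -2.683890664858779
cheek [ 0.4926 -0.2641  0.047 ] [ 0.5506 -0.2401  0.047 ] 0.0627188730669265 0.3927286382602776
cheek [ 0.546  -0.2394  0.047 ] [ 0.4899 -0.2752  0.047 ] 0.06656038425313149 -2.574030465762306
knob [0.4484 0.2846 0.09  ] [0.4501 0.2886 0.09  ]
plate [[0.6005 0.2957 0.012 ]
 [0.5862 0.2151 0.012 ]
 [0.4031 0.2546 0.012 ]
 [0.4232 0.3321 0.012 ]] [0.5032 0.2744 0.012 ]
0.18100208402684428 -0.20293404211696744
0.08182072557473893 -1.746174611619798
0.18730825129019651 2.929250244673023
0.08012951299655813 1.317378405463983
side front edge [0.4161 0.2461 0.012 ] [0.5935 0.2068 0.012 ] 0.18169989830464786 -0.21835841620617286
```

```bash
cat >> h.py <<'E'
def row(p,ax):
    """row numbers to reach TCP p with tool x at world angle ax, tool down"""
    o=get_obs(); A=R.from_quat(o["ee_rot"]); B=R.from_matrix(np.array([[np.cos(ax),np.sin(ax),0],[np.sin(ax),-np.cos(ax),0],[0,0,-1]]).T.T)
    return np.round(np.r_[(A.inv()*B).as_rotvec(),A.inv().apply(np.array(p)-o["position"])],4)
E
python3 - <<'E'
from h import *
print(row([.53,-.278,.15],2.0))
E
```

```text
[-0.0009 -0.0008 -1.5292  0.3463 -0.1364  0.0808]
```

```bash
echo '[[0,0,-1.529,0.346,-0.136,0.08,1],[0,0,-1.529,0.346,-0.136,0.08,1],[0,0,-1.529,0.346,-0.136,0.08,1],[0,0,-1.529,0.346,-0.136,0.08,1],[0,0,-1.529,0.346,-0.136,0.08,1],[0,0,-1.529,0.346,-0.136,0.08,1],[0,0,-1.529,0.346,-0.136,0.08,1],[0,0,-1.529,0.346,-0.136,0.08,1],[0,0,-1.529,0.346,-0.136,0.08,1],[0,0,-1.529,0.346,-0.136,0.08,1],[0,0,-1.529,0.346,-0.136,0.08,1]]' > next.json && python3 jog.py next.json 40
python3 - <<'E'
from h import *
T=wristT();np.save("T1.npy",T);cv2.imwrite("pics/w1.png",vision.camera("wrist"))
print(get_obs()["joint_pos"])
E
```

```text
clock: 1.52
position: [0.5301, -0.2791, 0.1513]
ee_rot: [0.542, 0.841, -0.0, 0.0]
ft_force: [0.1, -0.6, -0.0]
grip_width: 1.004
grasp_force: 0.0
[ 0.7825  0.3698 -0.4638  1.6145  0.1746  1.1985  0.7088]
```

View pics/w1.png

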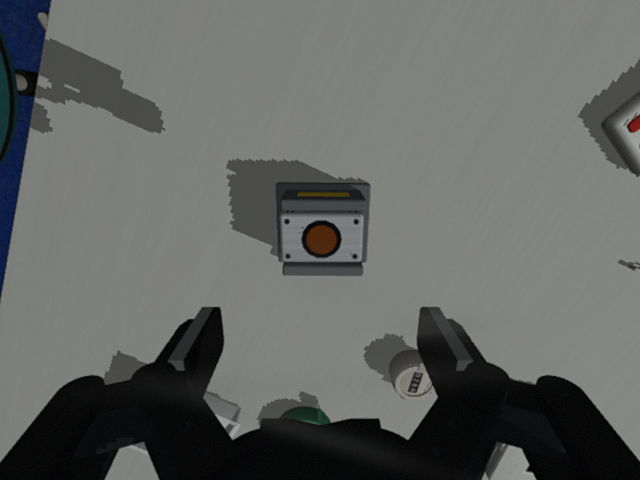

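Wrist view: lens centre at (322,239). The top screws are at (287,221), (356,221), (360,256) and (284,256). The block's long axis runs along image x, so it is aligned with the finger closing line.

```bash
python3 - <<'E'
from h import *
T=np.load("T1.npy");f=lambda u,v,z=.046:onz("wrist",u,v,z,T)
L=f(322,239);print("lens",L)
q=[f(*x) for x in((287,221),(356,221),(360,256),(284,256))];print(np.mean(q,0))
for a,b in((0,1),(3,2)):
    d=q[b]-q[a];print(np.linalg.norm(d),np.arctan2(*d[1::-1]))
a,b=f(283,275,.047),f(362,275,.047);d=b-a;print("cheek",(a+b)/2,np.linalg.norm(d),np.arctan2(*d[1::-1]))
print(row([L[0],L[1],.01],2.0))
E
```

```text
lens [ 0.5321 -0.279   0.046 ]
[ 0.5319 -0.2789  0.046 ]
0.05186982601936227 0.4267022531870629
0.059168251882098934 0.4267907208722529
cheek [ 0.5448 -0.3058  0.047 ] 0.06246442875318274 0.4268414394026355
[ 0.      0.0002 -0.0025 -0.0007  0.0019  0.1414]
```

```bash
echo '[[0,0,0,0,0.002,0.06,1],[0,0,0,0,0.002,0.11,1],[0,0,0,0,0.002,0.138,1],[0,0,0,0,0.002,0.145,1],[0,0,0,0,0.002,0.145,1],[0,0,0,0,0.002,0.145,0],[0,0,0,0,0.002,0.145,0],[0,0,0,0,0.002,0.145,0],[0,0,0,0,0.002,0.145,0],[0,0,0,0,0.002,0.145,0],[0,0,0,0,0.002,0.145,0]]' > next.json && python3 jog.py next.json 40
```

```text
clock: 2.95
position: [0.5329, -0.2787, 0.0081]
ee_rot: [0.541, 0.841, -0.0, 0.001]
ft_force: [-0.6, 0.4, 6.8]
grip_width: 0.746
grasp_force: 45.4
```

```bash
echo '[[0,0,0,0,0,-0.02,0],[0,0,0,0,0,-0.06,0],[0,0,0,0,0,-0.1,0],[0,0,0,0,0,-0.1,0]]' > next.json && python3 jog.py next.json 
python3 - <<'E'
from h import *
for n,u,v in(("pen",291,282),("pen2",319,261),("timer",305,224),("timer near",297,234),("blower",268,255),("cord",330,300),("cord2",390,345),("patch?",345,270)):print(n,onz("scene",u,v,0))
print(row([.47,-.07,.1],.9),row([.47,-.07,.1],.43))
E
```

```text
clock: 3.45
position: [0.5342, -0.2788, 0.1112]
ee_rot: [0.54, 0.841, 0.0, 0.004]
ft_force: [0.4, 0.1, -2.2]
grip_width: 0.74
grasp_force: 47.3
pen [0.5968 0.0776 0.    ]
pen2 [ 0.6   -0.028  0.   ]
timer [ 0.7383 -0.0988  0.    ]
timer near [ 0.723  -0.0537  0.    ]
blower [0.7167 0.0604 0.    ]
cord [0.4806 0.0438 0.    ]
cord2 [0.2826 0.0331 0.    ]
patch? [ 0.5263 -0.0569  0.    ]
[0.0071 0.0029 1.0999 0.2167 0.0284 0.0101] [0.008  0.0012 1.5699 0.2167 0.0284 0.0101]
```

```bash
python3 - <<'E'
from h import *
print(row([.47,-.10,.03],.9))
E
echo '[[0,0,0.18,0.05,0.0,0,0],[0,0,0.36,0.1,0.01,0,0],[0,0,0.54,0.14,0.02,0.02,0],[0,0,0.72,0.18,0.036,0.04,0],[0,0,0.9,0.189,0.04,0.06,0],[0,0,1.1,0.189,0.04,0.08,0],[0,0,1.1,0.189,0.04,0.08,0],[0,0,1.1,0.189,0.04,0.08,0]]' > next.json && python3 jog.py next.json
```

```text
[0.0071 0.0029 1.0999 0.1898 0.0156 0.0802]
clock: 4.45
position: [0.49, -0.0896, 0.027]
ee_rot: [0.9, 0.437, 0.0, 0.0]
ft_force: [0.0, -1.2, -1.0]
grip_width: 0.743
grasp_force: 47.0
```

```bash
echo '[[0,0,0,0,0,0.015,0],[0,0,0,0,0,0.024,0],[0,0,0,0,0,0.027,0],[0,0,0,0,0,0.027,0]]' > next.json && python3 jog.py next.json
```

```text
clock: 4.95
position: [0.4892, -0.0897, 0.0]
ee_rot: [0.9, 0.435, -0.001, -0.0]
ft_force: [-10.1, 1.7, 18.4]
grip_width: 0.743
grasp_force: 49.7
```

```bash
echo '[[0,0,0,0,0,0,1],[0,0,0,0,0,0,1],[0,0,0,0,0,0,1],[0,0,0,0,0,0,1],[0,0,0,0,0,-0.03,1],[0,0,0,0,0,-0.08,1],[0,0,-0.18,0,0,-0.13,1],[0,0,-1.57,0,0,-0.15,1],[0,0,-1.57,0,0,-0.15,1],[0,0,-1.57,0,0,-0.15,1],[0,0,-1.57,0,0,-0.15,1],[0,0,-1.57,0,0,-0.15,1],[0,0,-1.57,0,0,-0.15,1],[0,0,-1.57,0,0,-0.15,1],[0,0,-1.57,0,0,-0.15,1],[0,0,-1.57,0,0,-0.15,1]]' > next.json && python3 jog.py next.json
python3 - <<'E'
from h import *
T=wristT();np.save("T2.npy",T);im=vision.camera("wrist");cv2.imwrite("pics/w2.png",im)
E
```

```text
clock: 6.95
position: [0.4897, -0.0896, 0.1493]
ee_rot: [0.33, 0.944, -0.0, -0.0]
ft_force: [0.4, -0.1, -0.0]
grip_width: 1.0
grasp_force: 0.0
```

View pics/w2.png

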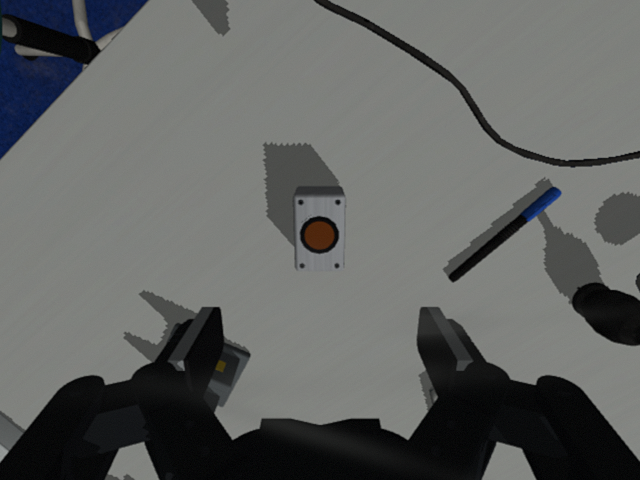

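The head stands upright on bare table, with the lens at (319.5,235) and its sides aligned with the image. The cord and pen are well clear.

```bash
python3 - <<'E'
from h import *
T=np.load("T2.npy");L=onz("wrist",319.5,235,.038,T);print(L)
o=get_obs();print(row([L[0],L[1],.004],2*np.arctan2(o["ee_rot"][1],o["ee_rot"][0])))
E
```

```text
[ 0.4896 -0.0892  0.038 ]
[-0.0001  0.      0.      0.0004  0.0002  0.1452]
```

Centred; go down, grip by the sides, lift.

```bash
echo '[[0,0,0,0,0,0.06,1],[0,0,0,0,0,0.11,1],[0,0,0,0,0,0.138,1],[0,0,0,0,0,0.145,1],[0,0,0,0,0,0.145,1],[0,0,0,0,0,0.145,0],[0,0,0,0,0,0.145,0],[0,0,0,0,0,0.145,0],[0,0,0,0,0,0.145,0],[0,0,0,0,0,0.145,0],[0,0,0,0,0,0.145,0],[0,0,0,0,0,0.145,0]]' > next.json && python3 jog.py next.json 40
echo '[[0,0,0,0,0,-0.03,0],[0,0,0,0,0,-0.08,0],[0,0,0,0,0,-0.13,0],[0,0,0,0,0,-0.17,0],[0,0,0,0,0,-0.17,0]]' > next.json && python3 jog.py next.json
python3 - <<'E'
from h import *
print(row([.543-.08*.978,.267+.08*.208,.2],2.93))
E
```

```text
clock: 8.5
position: [0.4903, -0.0898, 0.0052]
ee_rot: [0.33, 0.944, -0.0, 0.001]
ft_force: [-1.4, 0.1, 7.2]
grip_width: 0.465
grasp_force: 41.3
clock: 9.12
position: [0.4914, -0.0897, 0.1774]
ee_rot: [0.33, 0.944, -0.0, 0.003]
ft_force: [0.6, 0.8, -3.2]
grip_width: 0.458
grasp_force: 41.2
[ 0.0006  0.0057 -0.4603  0.2531  0.2757 -0.0235]
```

```bash
python3 - <<'E'
from h import *
print(row([.57,.261,.2],2.93))
print(onz("scene",228,287,0),onz("scene",257,262,0))
E
```

```text
[ 0.0006  0.0057 -0.4603  0.1567  0.3235 -0.0229]
[0.7002 0.2097 0.    ] [0.7172 0.0991 0.    ]
```

```bash
echo '[[0,0,-0.1,0.03,0.05,-0.023,0],[0,0,-0.2,0.06,0.105,-0.023,0],[0,0,-0.3,0.09,0.155,-0.023,0],[0,0,-0.38,0.12,0.205,-0.023,0],[0,0,-0.46,0.145,0.255,-0.023,0],[0,0,-0.46,0.165,0.295,-0.023,0],[0,0,-0.46,0.175,0.314,-0.023,0],[0,0,-0.46,0.175,0.314,-0.023,0],[0,0,-0.46,0.175,0.314,-0.023,0]]' > next.json && python3 jog.py next.json
python3 - <<'E'
from h import *
T=wristT();np.save("T3.npy",T);im=vision.camera("wrist");cv2.imwrite("pics/w3.png",im)
E
```

```text
clock: 10.25
position: [0.548, 0.264, 0.1962]
ee_rot: [0.106, 0.994, -0.001, -0.001]
ft_force: [-0.2, -0.3, -2.8]
grip_width: 0.466
grasp_force: 41.3
```

View pics/w3.png

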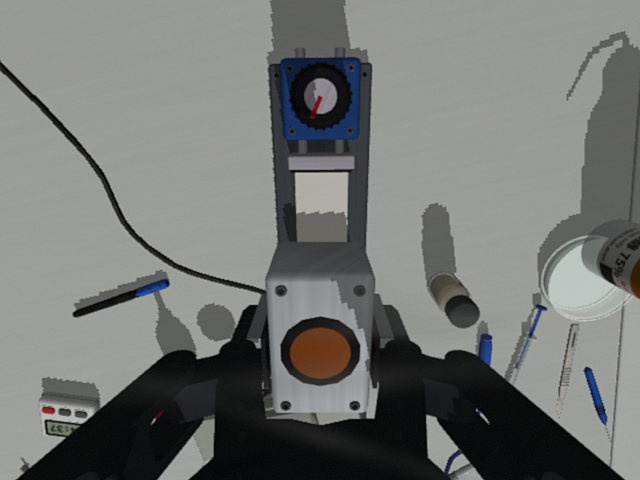

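Knob top at about (320,96), with jaw top edges at x≈289 and 355, y≈155–168. Bed edges are at x≈296 and 348, and the plate end corners at (269,64) and (370,64). The clamp is aligned with the tool.

```bash
python3 - <<'E'
from h import *
T=np.load("T3.npy");f=lambda u,v,z:onz("wrist",u,v,z,T)
k=f(320.5,96,.09);print("knob",k)
a,b=f(289,168,.05),f(355,168,.05);print("jaw",(a+b)/2,np.linalg.norm(a-b))
a,b=f(296,185,.018),f(348,185,.018);m=(a+b)/2;print("bed",m,np.linalg.norm(a-b))
a,b=f(269,64,.012),f(370,64,.012);p=(a+b)/2;print("plate",p,np.linalg.norm(a-b),"angle",np.arctan2(*(b-a)[:2])  )
for n,u,v in(("plate left edge",269,64),("",277,185)):print(n,f(u,v,.012))
for n,u,v in(("plate right edge",370,64),("",366,235)):print(n,f(u,v,.012))
d=m-k;print("axis k->bed",np.arctan2(d[1],d[0]))
x=np.array([np.cos(-.21),np.sin(-.21)])
j=(f(322,168,.05)-k)[:2]@x;print("jaw x in clamp",-.096+j,"jaw travel",-.096+j+.042)
o=get_obs();print(o["position"],k[:2]+.096*x,"tool x ang",2*np.arctan2(o["ee_rot"][1],o["ee_rot"][0]))
E
```

```text
knob [0.4503 0.286  0.09  ]
jaw [0.5021 0.2761 0.05  ] 0.05493908613140902
bed [0.5215 0.2721 0.018 ] 0.04884944853226013
plate [0.4202 0.2915 0.012 ] 0.08673525764509035 angle 0.21238975575433602
plate left edge [0.411  0.2492 0.012 ]
 [0.5135 0.2298 0.012 ]
plate right edge [0.4293 0.3339 0.012 ]
 [0.581  0.3046 0.012 ]
axis k->bed -0.19216870872325653
jaw x in clamp -0.04325190027337726 jaw travel -0.0012519002733772586
[0.5483 0.2637 0.1966] [0.5442 0.2659] tool x ang 2.928475828289801
```

```bash
python3 - <<'E'
from h import *
T=np.load("T3.npy");L=onz("wrist",320.5,351,.229,T);o=get_obs();print(L-o["position"])
p=np.array([.544,.267,.025])-np.r_[(L-o["position"])[:2],0];print(row(p,2.945))
E
```

```text
[-0.0008  0.0014  0.0324]
[-0.0013 -0.0004 -0.0165  0.0038  0.0014  0.1716]
```

```bash
echo '[[0,0,-0.016,0.004,0.0015,0.04,0],[0,0,-0.016,0.004,0.0015,0.08,0],[0,0,-0.016,0.004,0.0015,0.11,0],[0,0,-0.016,0.004,0.0015,0.13,0],[0,0,-0.016,0.004,0.0015,0.15,0],[0,0,-0.016,0.004,0.0015,0.165,0],[0,0,-0.016,0.004,0.0015,0.17,0],[0,0,-0.016,0.004,0.0015,0.172,0],[0,0,-0.016,0.004,0.0015,0.172,0]]' > next.json && python3 jog.py next.json
```

```text
clock: 11.42
position: [0.5449, 0.2677, 0.0258]
ee_rot: [0.098, 0.995, 0.0, 0.0]
ft_force: [0.4, 0.2, -1.7]
grip_width: 0.462
grasp_force: 41.3
```

```bash
echo '[[0,0,0,0,0,0.0015,0],[0,0,0,0,0,0.003,0],[0,0,0,0,0,0.003,0]]' > next.json && python3 jog.py next.json
```

```text
clock: 11.8
position: [0.5449, 0.2676, 0.0233]
ee_rot: [0.098, 0.995, -0.0, 0.0]
ft_force: [-3.0, -2.3, 7.0]
grip_width: 0.465
grasp_force: 42.3
```

```bash
echo '[[0,0,0,0,0,0,1],[0,0,0,0,0,0,1],[0,0,0,0,0,0,1],[0,0,0,0,0,0,1],[0,0,0,0,0,-0.02,1],[0,0,0,0,0,-0.06,1],[0,0,0,0,0,-0.11,1],[0,0,0,0,0,-0.15,1],[0,0,0,0,0,-0.15,1]]' > next.json && python3 jog.py next.json
python3 - <<'E'
from h import *
T=wristT();np.save("T4.npy",T);im=vision.camera("wrist");cv2.imwrite("pics/w4.png",im)
print(get_obs()["joint_pos"])
E
```

```text
clock: 12.92
position: [0.546, 0.2689, 0.1772]
ee_rot: [0.098, 0.995, 0.002, 0.003]
ft_force: [-1.3, -1.0, -0.0]
grip_width: 1.0
grasp_force: 0.0
[ 0.0864  0.4421 -0.8015  1.5543  0.3279  1.2809  0.6147]
```

View pics/w4.png

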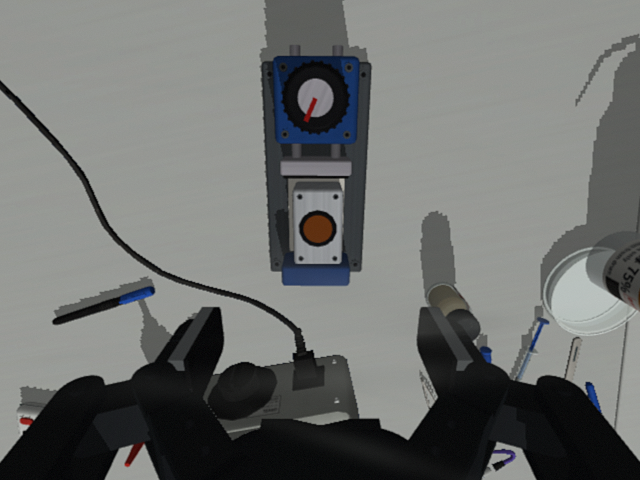

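```bash
python3 - <<'E'
from h import *
T=np.load("T4.npy");f=lambda u,v,z:onz("wrist",u,v,z,T)
k=f(316,98,.09);L=f(318,228,.056);j=f(316,176,.05);fj=f(317,266,.048);print("knob",k,"lens",L)
x=np.array([np.cos(-.195),np.sin(-.195)]);y=np.array([-x[1],x[0]])
for n,q in(("lens",L),("jaw",j),("fixed",fj)):print(n,(q-k)[:2]@x-.096,(q-k)[:2]@y)
print(row([.45,.2863,.13],3.5))
E
```

```text
knob [0.4505 0.2863 0.09  ] lens [0.544  0.2689 0.056 ]
lens -0.0009386082437326665 0.0009919099133183908
jaw -0.041681929768558196 -0.00049677665773971
fixed 0.03589132164753264 4.045377721126033e-05
[ 0.0008  0.0036 -0.5541  0.0972 -0.0007  0.0445]
```

```bash
echo '[[0,0,-0.18,0.05,-0.0005,0.02,1],[0,0,-0.36,0.0967,-0.0005,0.044,1],[0,0,-0.555,0.0967,-0.0005,0.044,1],[0,0,-0.555,0.0967,-0.0005,0.06,1],[0,0,-0.555,0.0967,-0.0005,0.09,1],[0,0,-0.555,0.0967,-0.0005,0.11,1],[0,0,-0.555,0.0967,-0.0005,0.1195,1],[0,0,-0.555,0.0967,-0.0005,0.1195,1]]' > next.json && python3 jog.py next.json
python3 - <<'E'
from h import *
o=get_obs();print(o["joint_pos"],o["torque"],row([.4505,.2863,.056],3.5))
E
```

```text
clock: 13.98
position: [0.4495, 0.2858, 0.0523]
ee_rot: [-0.178, 0.984, -0.0, -0.0]
ft_force: [0.6, -0.5, -0.4]
grip_width: 1.005
grasp_force: 0.0
[ 0.1026  0.4652 -0.8963  1.8573  0.4222  1.0231  0.9608] [-0.0008  0.0304 -0.0003] [ 0.0002 -0.001  -0.     -0.0011  0.0001 -0.0037]
```

```bash
echo '[[0,0,0,-0.001,0,-0.004,1],[0,0,0,-0.001,0,-0.004,0],[0,0,0,-0.001,0,-0.004,0],[0,0,0,-0.001,0,-0.004,0],[0,0,0,-0.001,0,-0.004,0],[0,0,0,-0.001,0,-0.004,0],[0,0,0,-0.001,0,-0.004,0]]' > next.json && python3 jog.py next.json 60
python3 - <<'E'
from h import *
o=get_obs();print(o["torque"],o["ft_force"])
E
```

```text
clock: 14.85
position: [0.4511, 0.2856, 0.0575]
ee_rot: [-0.178, 0.984, -0.001, 0.0]
ft_force: [-2.0, -4.2, 8.7]
grip_width: 0.473
grasp_force: 59.4
[-0.9241  0.3671 -0.0215] [-2.0083 -4.1754  8.684 ]
```

```bash
echo '[[0,0,0.1,0,0,0,0],[0,0,0.22,0,0,0,0],[0,0,0.34,0,0,0,0],[0,0,0.46,0,0,0,0],[0,0,0.58,0,0,0,0],[0,0,0.7,0,0,0,0],[0,0,0.82,0,0,0,0],[0,0,0.94,0,0,0,0],[0,0,1.06,0,0,0,0],[0,0,1.2,0,0,0,0],[0,0,1.2,0,0,0,0]]' > next.json && python3 jog.py next.json
python3 - <<'E'
from h import *
o=get_obs();print(o["joint_pos"],o["torque"],o["ft_force"],2*np.arctan2(o["ee_rot"][1],o["ee_rot"][0]))
E
```

```text
clock: 16.23
position: [0.4508, 0.2847, 0.0574]
ee_rot: [0.41, 0.912, -0.001, 0.001]
ft_force: [-3.4, -7.3, 11.5]
grip_width: 0.472
grasp_force: 59.7
[-0.071   0.3862 -0.6746  1.8601  0.287   0.9949 -0.1416] [-1.6283  0.7586 -0.1673] [-3.3538 -7.3108 11.4739] 2.2976052945547476
```

```bash
echo '[[0,0,0.12,0,0,0,0],[0,0,0.24,0,0,0,0],[0,0,0.36,0,0,0,0],[0,0,0.5,0,0,0,0],[0,0,0.5,0,0,0,0]]' > next.json && python3 jog.py next.json
python3 - <<'E'
from h import *
o=get_obs();print(o["torque"],o["ft_force"],2*np.arctan2(o["ee_rot"][1],o["ee_rot"][0]))
s=cv2.resize(vision.camera("scene")[300:384,205:317],(400,300),interpolation=cv2.INTER_CUBIC)
d=cv2.resize(vision.camera("side")[125:200,275:375],(400,300),interpolation=cv2.INTER_CUBIC)
cv2.imwrite("pics/c5.png",np.hstack([s,d]))
E
```

```text
clock: 16.85
position: [0.4505, 0.2845, 0.0574]
ee_rot: [0.623, 0.783, -0.001, 0.001]
ft_force: [-4.9, -8.9, 13.3]
grip_width: 0.475
grasp_force: 59.8
[-1.8105  1.1192 -0.1681] [-4.9306 -8.9032 13.3289] 1.7976210670913053
```

View pics/c5.png

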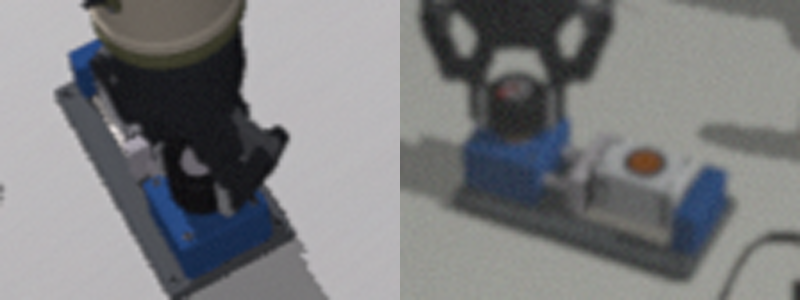

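The side crop shows the jaw at about (580,165), almost at the head, which is level and lens up. I'll continue in smaller steps and watch the torque.

```bash
t(){ python3 -c 'from h import *
o=get_obs();print("TZ",o["torque"],2*np.arctan2(o["ee_rot"][1],o["ee_rot"][0]))'; }
echo '[[0,0,0.06,0,0,0,0],[0,0,0.12,0,0,0,0],[0,0,0.12,0,0,0,0]]' > next.json && python3 jog.py next.json >/dev/null; t
echo '[[0,0,0.06,0,0,0,0],[0,0,0.12,0,0,0,0],[0,0,0.12,0,0,0,0]]' > next.json && python3 jog.py next.json >/dev/null; t
echo '[[0,0,0.06,0,0,0,0],[0,0,0.12,0,0,0,0],[0,0,0.12,0,0,0,0]]' > next.json && python3 jog.py next.json >/dev/null; t
echo '[[0,0,0.06,0,0,0,0],[0,0,0.12,0,0,0,0],[0,0,0.12,0,0,0,0]]' > next.json && python3 jog.py next.json; t
```

```text
TZ [-1.8829  1.2869 -0.1172] 1.6788130781616406
TZ [-1.949   1.3129 -0.0629] 1.5589336833470506
TZ [-1.9032  1.3993 -0.0398] 1.4389517044720008
clock: 18.45
position: [0.4502, 0.2845, 0.0574]
ee_rot: [0.79, 0.613, -0.001, 0.001]
ft_force: [-6.9, -9.3, 15.2]
grip_width: 0.472
grasp_force: 60.0
TZ [-1.8925  1.5    -0.0745] 1.319122112889623
```

```bash
python3 - <<'E'
from h import *
d=vision.camera("side");T=wristT();np.save("T6.npy",T);w=vision.camera("wrist");cv2.imwrite("pics/w6raw.png",w)
d=cv2.resize(d[125:200,275:375],(400,300),interpolation=cv2.INTER_CUBIC)
cv2.imwrite("pics/c6.png",np.hstack([d,cv2.resize(w,(400,300),interpolation=cv2.INTER_AREA)]))
E
```

```text
(no output)
```

View pics/c6.png

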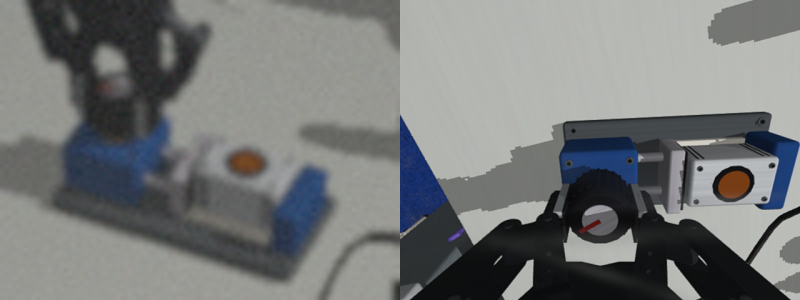

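```bash
python3 - <<'E'
import cv2,numpy as np
w=cv2.imread("pics/w6raw.png");a=cv2.imread("pics/w4.png")
r=lambda i,s:cv2.resize(i,s,interpolation=cv2.INTER_CUBIC)
cv2.imwrite("pics/c7.png",np.vstack([r(w[200:380,250:640],(800,369)),np.hstack([r(a[50:150,260:375],(265,231)),r(w[300:400,260:375],(265,231)),np.zeros((231,270,3),np.uint8)])]))
E
```

```text
(no output)
```

View pics/c7.png

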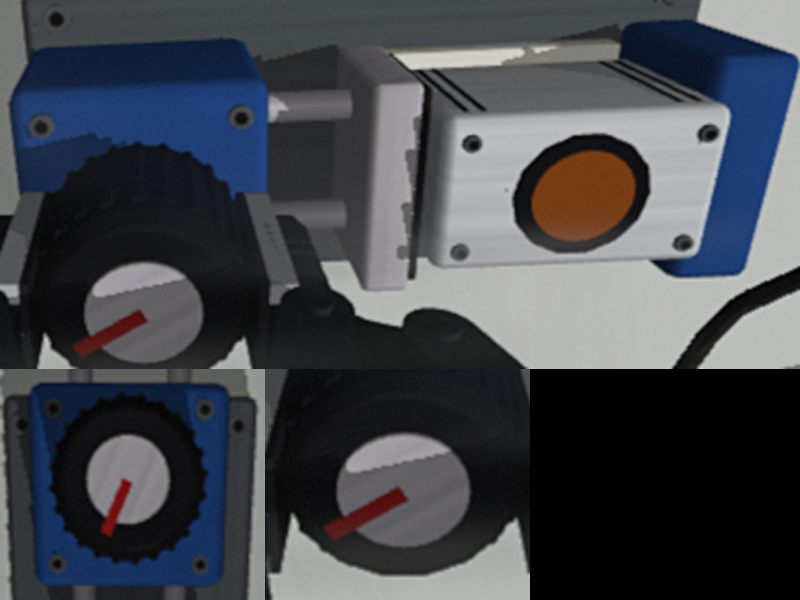

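```bash
python3 - <<'E'
from h import *
A=np.load("T4.npy");B=np.load("T6.npy")
a=onz("wrist",306.4,121.2,.09,A)-onz("wrist",315.1,99,.09,A)
b=onz("wrist",288.2,372,.09,B)-onz("wrist",319.5,354.3,.09,B)
an=lambda d:np.arctan2(d[1],d[0])
print(np.linalg.norm(a),np.linalg.norm(b),an(a),an(b),(an(a)-an(b))%(2*np.pi),onz("wrist",319.5,354.3,.09,B))
g=lambda u,v,z:onz("wrist",250+u/2.051,200+v/2.051,z,B)
x=np.array([np.cos(-.195),np.sin(-.195)]);y=np.array([-x[1],x[0]]);k=np.array([.4505,.2863])
for n,q in(("lens",g(582,193,.056)),("jaw rubber edge top far",g(420,85,.05)),("jaw near",g(405,285,.05)),("rubber near",g(413,278,.05)),("fixed far",g(797,60,.048)),("blk corners",g(445,115,.056)),("",g(437,262,.056)),("",g(727,105,.056)),("",g(703,255,.056))):print(n,(q[:2]-k)@x-.096,(q[:2]-k)@y)
E
```

```text
0.014170214996657467 0.014841576929211507 -0.5991550221983616 -2.796334983119725 2.1971799609213636 [0.4501 0.2845 0.09  ]
lens 0.004879818987913925 0.00025660392424968394
jaw rubber edge top far -0.03173154712759721 0.026468813435246527
jaw near -0.03160120559743912 -0.026882050632661632
rubber near -0.029741069087332303 -0.02492014017492363
fixed far 0.053726967250598445 0.027028929428492564
blk corners -0.028095583794116682 0.021373410888429315
 -0.026807226255697703 -0.01642416938871939
 0.03337158352942121 0.020332348050721774
 0.035919287760499435 -0.017946766008161873
```

```bash
t(){ python3 -c 'from h import *
o=get_obs();print("TZ",o["torque"],o["joint_pos"][6],2*np.arctan2(o["ee_rot"][1],o["ee_rot"][0]))'; }
echo '[[0,0,0.08,0,0,0,0],[0,0,0.16,0,0,0,0],[0,0,0.24,0,0,0,0]]' > next.json && python3 jog.py next.json >/dev/null; t
echo '[[0,0,0.08,0,0,0,0],[0,0,0.16,0,0,0,0],[0,0,0.21,0,0,0,0],[0,0,0.21,0,0,0,0]]' > next.json && python3 jog.py next.json; t
python3 - <<'E'
from h import *
B=wristT();np.save("T8.npy",B);w=vision.camera("wrist");cv2.imwrite("pics/w8raw.png",w)
r=cv2.inRange(w[330:400,270:350],(0,0,90),(60,60,255));ys,xs=np.nonzero(r);xs=xs+270;ys=ys+330
p=np.array([onz("wrist",u,v,.09,B)[:2] for u,v in zip(xs,ys)]);c=p.mean(0)
_,_,V=np.linalg.svd(p-c);print(len(p),c,np.arctan2(V[0,1],V[0,0]),"centre->mean",np.arctan2(*(c-[.4501,.2845])[::-1]))
E
```

```text
TZ [-1.7977  1.6153  0.245 ] -1.2879170224082992 1.0778349895936676
clock: 19.42
position: [0.4499, 0.2847, 0.0574]
ee_rot: [0.907, 0.421, -0.001, 0.001]
ft_force: [-8.9, -8.7, 15.8]
grip_width: 0.477
grasp_force: 60.1
TZ [-1.8527  1.7162 -0.0908] -1.4851983897545322 0.8694900742209736
234 [0.4424 0.286 ] 3.015757771041846 centre->mean 2.9490245400040145
```

```bash
echo '[[0,0,0,0,0,0,1],[0,0,0,0,0,0,1],[0,0,0,0,0,0,1],[0,0,0,0,0,0,1],[0,0,0,0,0,-0.02,1],[0,0,0,0,0,-0.06,1],[0,0,0,0,0,-0.11,1],[0,0,0,0,0,-0.15,1],[0,0,0,0,0,-0.15,1],[0,0,0,0,0,-0.15,1]]' > next.json && python3 jog.py next.json
python3 - <<'E'
from h import *
B=wristT();np.save("T9.npy",B);w=vision.camera("wrist")
s=vision.camera("side")
cv2.imwrite("pics/c9.png",np.hstack([cv2.resize(w,(400,300),interpolation=cv2.INTER_AREA),cv2.resize(s,(400,300),interpolation=cv2.INTER_AREA)]));cv2.imwrite("pics/w9.png",w)
E
```

```text
clock: 20.72
position: [0.4503, 0.2859, 0.206]
ee_rot: [0.907, 0.422, -0.0, 0.0]
ft_force: [-0.1, 0.2, -0.6]
grip_width: 1.002
grasp_force: 0.0
```

View pics/w9.png

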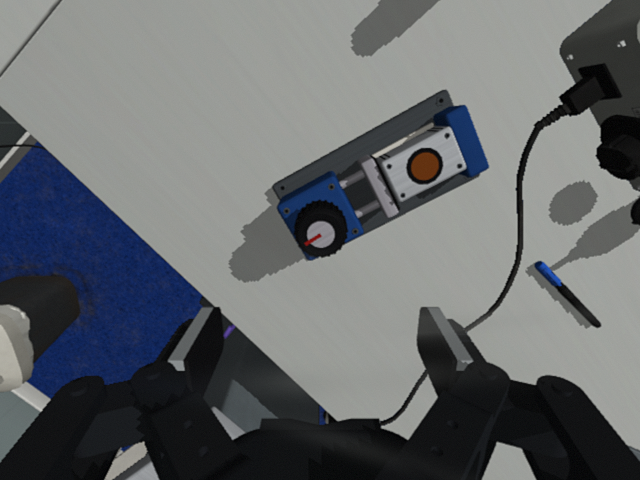

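The head is at (425,165), lens up and seated between both jaws with the knob clear. The knob turned 2.63 rad in all. Closing the jaw took at most about 2.1 rad of that, so the slip is at least about 0.5 rad and at most about 1.05.

```bash
python3 -c 'from workcell import manip, vision, get_obs
print(manip.hand_in())'
```

```text
the job is handed in; nothing more can be done
None
```

The camera head is clamped lens up on the bed, the ratchet has slipped an estimated 0.5 to 1.05 rad (two to four clicks, well under half a turn), nothing else was touched as far as I could see, and the job was handed in at about 21 s; no verdict came back.

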